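# Show the loose ball to the inspection camera

## Task

First switch on the inspection lamp by pushing its toggle lever all the way over to the far side, away from the robot. Then pick up the two-pocket tray by its upright fin and, keeping it level so that the loose steel ball and the spacer stay in their pockets, carry it to the inspection camera. Finish while still holding it: the tray level and still in the air in the gripper, touching nothing else, with the ball centred in front of the lens, its centre about 6 cm out from the lens glass; leave everything else on the bench where it is.

Things in the scene. Friction and masses are not known exactly. Their poses are not given: they have to be found in the camera images.
- tray: Loose grey plastic tray, 140 g, a plate 60 (x) by 170 (y) by 8 mm; origin at the centre of its underside, z up; long axis roughly crosswise. An upright fin at its centre, 12 mm thick (x), 44 mm long (y), top 52 mm above the underside, is gripped from above, fingers closing along the tray's x. Two round pockets, 26 mm across, 3.5 mm deep, lie 55 mm either side along y.
- pocket_left (a point): Centre of the pocket at the tray's +y end, 12 mm above the tray's underside; axes as the tray. The pocket floor is 4.5 mm above the underside; what lies in it has about 5 mm of play each way.
- pocket_right (a point): Centre of the pocket at the tray's -y end, 12 mm above the tray's underside; axes as the tray.
- ball_center (a point): Centre of the loose bright steel ball, 22 mm across, 44 g, which starts in one of the two pockets (its centre 15.5 mm above the tray's underside). It rolls freely.
- spacer_center (a point): Centre of the steel spacer, an upright round cylinder 16 mm across and 12 mm high, 16 g, loose in the other pocket.
- lamp_switch (a joint): Angle of the lamp's toggle lever in rad: 0 = off, leaning 0.5 rad from upright towards the robot (the switch box's -x); 1.0 = fully on, leaning 0.5 rad to the far side (+x of the box). It stays where it is left and takes about 1 to 2 N at the knob.
- lamp_switch_tip (a point): Centre of the lever's round black knob, 26 mm across, 55 mm from the pivot; it moves with the lever. The pivot axis lies along the box's y, 22 mm above the bench.
- lamp_switch_base: Fixed black switch box, 70 (x) by 50 (y) by 25 mm, with a 26 mm pivot barrel to 35 mm height; origin at the centre of its underside, its x is the direction in which the lever is pushed on.
- camera_stand: Fixed stand of the inspection camera: a dark steel foot plate, 160 (x, from -70 to +90) by 120 by 14 mm, with a round post 24 mm across and 225 mm high at x = +55 mm. Origin at the underside; its -x side faces the robot, its x and y are those of the camera.
- lens (a point): Centre of the lens glass: the front of the camera, which clamps on the post and looks level along the stand's -x (towards the robot). Its height above the bench is set anew each time, 120 to 160 mm. Round the lens is a ring lamp 68 mm across, its face 5 mm behind the glass; behind that the camera body, 50 mm wide and 52 mm high.
- focus (a point): The viewing point where the ball's centre belongs: on the lens axis, 60 mm in front of the lens glass, in the empty air. Its x axis runs along the lens axis towards the camera, y to the side, z up.
- circuit_board: Bystander: loose circuit board 80 by 100 mm lying on a sheet of paper.
- tweezers: Bystander: dark steel tweezers, 120 mm long.
- solder_spool: Bystander: blue solder spool standing on end, 60 mm across, 40 mm high; origin under its centre.
- flux_dispenser: Bystander: white flux syringe lying down, about 130 mm long, 24 mm high.
- pencil: Bystander: yellow pencil, 170 mm long.
- ball: The ball itself as a body; use the ball's centre point above, as this frame's axes turn with the rolling ball.
- spacer: The spacer itself; origin at the centre of its underside.
There are look-alikes about, which are no part of the job. Leave any pink look-alike of the tray alone.

How it is judged (in metres and radians):
On the way, in this order (a step that is already met when the one before it is completed fails the run):
1. the lamp's lever is pushed over to the far side (value of joint lamp_switch above 0.8 rad), for 0.2 s.
2. the tray is lifted clear of the bench in the fingers, ball and spacer in their pockets (height (world z) of tray above 0.04 m and contact force between the fingers and tray above 1 N and (distance between ball_center and pocket_left below 0.013 m or distance between ball_center and pocket_right below 0.013 m) and (distance between spacer_center and pocket_left below 0.013 m or distance between spacer_center and pocket_right below 0.013 m)), for 0.2 s.
At the end, for the whole second after the job is handed in: Lever above 0.8 rad. Tray still in the fingers, over 80 mm up, within 0.12 rad of level, clear of the camera; ball and spacer in its pockets, not touched by the fingers. Ball centre within 15 mm of the viewing point along the lens axis and 12 mm sideways and in height (value of joint lamp_switch above 0.8 rad and x of ball_center in the frame of focus between -0.015 and 0.015 m and y of ball_center in the frame of focus between -0.012 and 0.012 m and z of ball_center in the frame of focus between -0.012 and 0.012 m and (distance between ball_center and pocket_left below 0.013 m or distance between ball_center and pocket_right below 0.013 m) and (distance between spacer_center and pocket_left below 0.013 m or distance between spacer_center and pocket_right below 0.013 m) and angle between tray's own z axis and vertical below 0.12 rad and height (world z) of tray above 0.08 m and linear speed of tray below 0.02 m/s and angular speed of tray below 0.15 rad/s and contact force between the fingers and tray above 1 N and contact force between tray and camera_stand below 0.1 N and contact force between the fingers and ball below 0.1 N and contact force between the fingers and spacer below 0.1 N); the arm keeps its last pose, push and grip.
It fails at once if the ball or the spacer leaves the tray's pockets (not ((distance between ball_center and pocket_left below 0.013 m or distance between ball_center and pocket_right below 0.013 m) and (distance between spacer_center and pocket_left below 0.013 m or distance between spacer_center and pocket_right below 0.013 m))).
It fails at once if the tray is tipped more than 0.35 rad from level (angle between tray's own z axis and vertical above 0.35 rad).
It fails at once if the camera is pushed out of place (more than 8 mm) (distance of lens from where it was at the start of the episode above 0.008 m).
It fails at once if a bystander is moved more than 25 mm (distance of any of circuit_board, tweezers, solder_spool, flux_dispenser, pencil from where it was at the start of the episode above 0.025 m).
It also fails if it takes over 69 s, if anything falls off the work surface, if the arm or the gripper's body presses on something with over 40 N, if the wrist force passes 120 N, or if a joint passes its speed limit or range.

## Robot

A 6-joint arm with a two-finger parallel gripper is mounted at the origin on the work surface. World frame = base frame: x ahead of the robot, y to its left, z up, the work surface at z = 0. Lengths are in mm, angles in rad, forces in N, time in s.
With the tool pointing down it reaches from about 275 to 975 mm from the base axis. Payload 8.4 kg.
Tool frame: the origin (TCP) lies on the centre line of the jaws, within the pads' length; the fingertips stand 25 mm ahead of it and the grasp point (between the pads) lies 6 mm ahead of it (env.tip_reach is the distance from the TCP to the fingertips, in mm); z points along the fingers, y is the direction in which the jaws open and shut (so a half turn about z gives the same grasp; the last joint's range is limited). The gripper opens to 92 mm and grips with 3 to 60 N. Pads are 20 mm wide; open, the fingers measure 128 mm over their backs; the gripper's body (75 mm by 189 mm) begins 69 mm behind the grasp point.
Start: joints at [-1.261, 0.353, 1.633, -0, 1.155, -0.002], TCP at [191.731, -594.867, 239.583] pointing down, gripper open.
Joint ranges: [-2.63, 2.63], [-0.92, 2.1], [0.06, 2.66], [-1.3, 4.44], [0, 2.69], [-3.02, 3.02]. Speed limits (rad/s): [2.22, 2.22, 2.79, 3.14, 3.14, 3.14].

## Interface

Orientations are given as a unit quaternion [x, y, z, w].
In Python, from bench import monitor, optics, env gives the robot as it stands.
- The arm moves only by the tool servo_tool, never from a script. Its argument "series" is a list of rows, each an object of numbers: "dx", "dy", "dz": the shift along the tool's x, y, z in cm; "rx", "ry", "rz": the turn, a rotation vector about the tool's x, y, z in rad. A call has 1 to 10 rows; each row shifts and turns the commanded pose from where the row before left it, along the tool's axes as they then stand; what a row does not reach is not made up. A row lasts 1/8 s, in which the tool goes at most 62.5 mm and 10.7 degrees, less where a joint would pass 70% of its speed; a pose out of reach is approached as far as the arm can. A call is refused whole if a number of a shift passes 6.25 or a number of a turn 0.188, either way. A call with a gripper value outside its range is refused whole. "hand" is the closure in counts, from 0 (fully open) to 255 (shut), set as the call begins (left out, the last holds). The fingers move at their own pace and stop on an object; the grip force is fixed at half the most. Time passes only in rows, so rows that do not move let the fingers close. It gives the time, the measured TCP pose, the force and the opening at its end, in the units of the state.
- monitor.read_state(): the state, without advancing time (a new reading comes with each control period).
- optics.snapshot(name): name is "scene" or "top" or "wrist"; returns the picture (384x512x3 uint8, blue, green, red); there is no depth.
- optics.camera_params(name): a dict with "vertical_fov" (degrees; the focal length in pixels is half the picture's height over the tangent of half this angle, whatever the lens; pixels are square), "cx", "cy" (the principal point, pixels), "D" ([k1, k2, p1, p2, k3] as OpenCV has them; the pictures are not rectified), "eye" and "orientation" of the camera in the world. Camera axes: x right, y down, z forward; pixel columns grow to the right and rows downward; lengths in mm; the calibration is good to about 2 mm. A picture is of the moment at which its call begins: read the wrist's pose just before it. camera_params takes no time and is no camera call; for the wrist camera it gives the pose at the moment of the call.
- env.close_job(): hands the job in, once; it reports no verdict.
The state is a dict: "t": time; "joint_pos": joint angles; "joint_vel": joint speeds; "tau": joint torques, N m; "tcp_pos": TCP position; "tool_rot": TCP orientation; "contact_force": force on the tool from outside, world axes, zero at the start; "ft_torque": the same for the moment, N m; "width": opening from 0.0 (shut) to 1.0 (fully open).
Only numpy, scipy, OpenCV 4.12 (cv2) and the standard library are available. Lean on these libraries where they do the work, as an engineer would, in place of code of your own. Each camera call takes 0.05 s, during which the arm holds its last target. There are 200 camera calls.

## Working session

There is one attempt and no reset: what is moved stays moved. The work goes in short steps, Python scripts to look and compute and a tool call to move; the robot and the scene stay as the last step left them, time stands still between calls to the robot, and variables do not carry over. Pictures are saved under pics/ and viewed, about 8 in all and at most 12, crops included, and the job is handed in when it is done.

Besides the shell and the picture viewer there is one more tool, called as name(argument=value, ...), one argument or row to a line, values as JSON. servo_tool: Moves the arm, as the interface text tells. Its arguments: {"type":"object","properties":{"series":{"type":"array"},"hand":{"type":"number"}},"required":["series"]}

```bash
mkdir -p pics
cat > h.py <<'E'
import numpy as np, cv2
from scipy.spatial.transform import Rotation as R
from bench import monitor, optics, env
def cam(n):
    p=optics.camera_params(n); f=192/np.tan(np.radians(p["vertical_fov"])/2)
    return dict(K=np.array([[f,0,p["cx"]],[0,f,p["cy"]],[0,0,1]]),D=np.array(p["D"],float),eye=np.array(p["eye"]),R=np.array(p["orientation"]) )
def rot(c):
    o=c["R"]; return o if o.shape==(3,3) else R.from_quat(o).as_matrix()
def ray(c,uv):
    u=cv2.undistortPoints(np.array(uv,float).reshape(-1,1,2),c["K"],c["D"]).reshape(-1,2)
    d=np.c_[u,np.ones(len(u))]@rot(c).T
    return d/np.linalg.norm(d,axis=1)[:,None]
def plane(c,uv,z):
    d=ray(c,uv); return c["eye"]+d*((z-c["eye"][2])/d[:,2])[:,None]
def proj(c,P):
    q=(np.array(P,float).reshape(-1,3)-c["eye"])@rot(c)
    return cv2.projectPoints(q,np.zeros(3),np.zeros(3),c["K"],c["D"])[0].reshape(-1,2)
def tri(c1,a,c2,b):
    d1,d2=ray(c1,a)[0],ray(c2,b)[0]
    A=np.c_[d1,-d2]; s=np.linalg.lstsq(A,c2["eye"]-c1["eye"],rcond=None)[0]
    p,q=c1["eye"]+s[0]*d1,c2["eye"]+s[1]*d2
    return (p+q)/2,np.linalg.norm(p-q)
E
python3 - <<'E'
from h import *
ims=[optics.snapshot(n) for n in("scene","top","wrist")]
for n,i in zip(("scene","top","wrist"),ims):
    cv2.imwrite(f"pics/{n}0.png",i); print(n,optics.camera_params(n))
s=monitor.read_state();print(s)
for n,i in zip(("scene","top"),ims): cv2.imwrite(f"pics/{n}0b.png",cv2.resize(i,(800,600),interpolation=cv2.INTER_CUBIC))
E
```

```text
scene {'vertical_fov': 43.33399912919316, 'cx': 255.2924366038832, 'cy': 190.65414172249032, 'D': array([0.00830776, 0.        , 0.        , 0.        , 0.        ]), 'eye': array([ 914.96341052,  774.14421821, 1374.99414039]), 'orientation': array([ 0.25788929,  0.92562688, -0.26705942, -0.07339786])}
top {'vertical_fov': 53.03876613288647, 'cx': 255.59033267398559, 'cy': 193.89282913604006, 'D': array([-0.05772559,  0.        ,  0.        ,  0.        ,  0.        ]), 'eye': array([ 407.12627369,   76.93852649, 1189.27528731]), 'orientation': array([-0.70301318,  0.70946996, -0.03351882,  0.03607394])}
wrist {'vertical_fov': 65.85698240702875, 'cx': 253.87028853837623, 'cy': 189.46172137902587, 'D': array([0.01979198, 0.        , 0.        , 0.        , 0.        ]), 'eye': array([ 270.85731082, -569.60931729,  385.04298392]), 'orientation': array([ 0.79939339, -0.58231431, -0.08744322,  0.11930608])}
{'t': 0.15, 'joint_pos': array([-1.26141233e+00,  3.53500078e-01,  1.63394255e+00, -7.31049412e-06,
        1.15520462e+00, -2.41741584e-03]), 'joint_vel': array([ 0.00172178, -0.00055064, -0.00089492, -0.00036983,  0.00042151,
        0.0005021 ]), 'tau': array([ 2.21487469e-03, -5.94206107e+01, -3.34468746e+01,  6.97268452e-02,
        2.04502355e-02, -4.95526001e-05]), 'tcp_pos': array([ 191.61590335, -594.53907814,  239.03813441]), 'tool_rot': array([ 9.87871712e-01,  1.55271384e-01, -8.39180007e-05, -5.20587742e-04]), 'contact_force': array([ 0.62868541, -0.61925742,  0.27484848]), 'ft_torque': array([-0.04135458,  0.00162594, -0.00418556]), 'width': 1.0014149949531723}
```

View pics/scene0b.png

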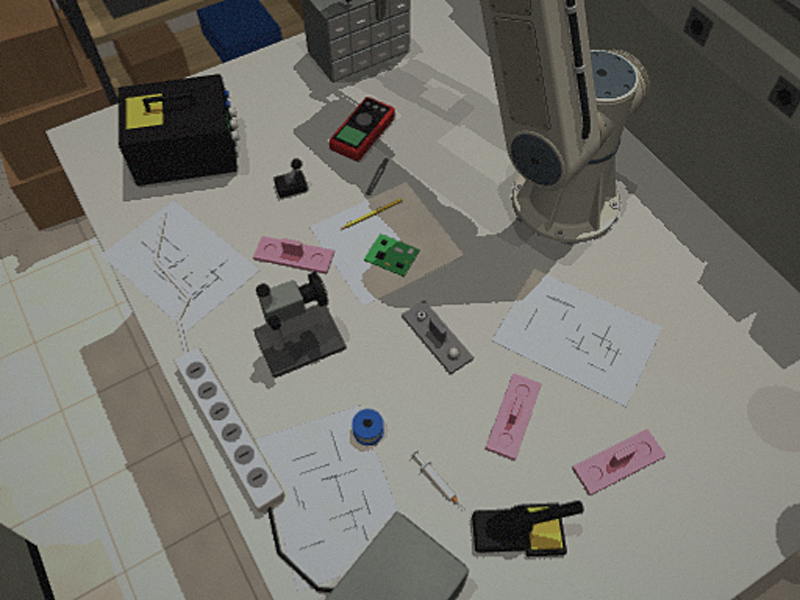

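View pics/top0b.png

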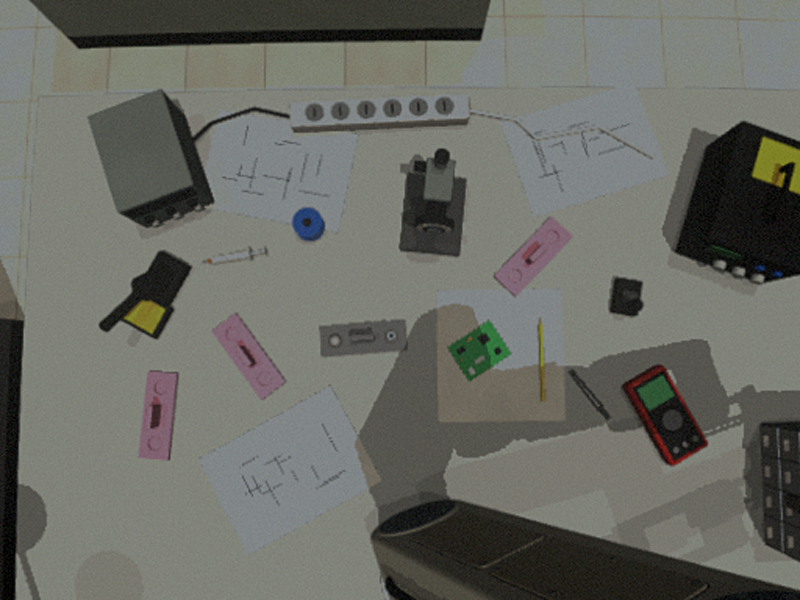

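The scene view shows the grey tray at (437,337), the switch box at (290,183) with its knob at (296,163), and the camera stand at (300,335). In the top view (800x600) the tray is at (363,337), the switch at (627,297) and the stand at (433,215). Next I zoom in on all three in one composite.

Run:
```python
from h import *
a=cv2.imread("pics/top0.png");b=cv2.imread("pics/scene0.png")
def crop(im,u,v,w=66,h=74): 
    return cv2.resize(im[v-h//2:v+h//2,u-w//2:u+w//2],(264,296),interpolation=cv2.INTER_NEAREST)
r1=np.hstack([crop(a,232,216),crop(a,401,190),crop(a,277,130)])
r2=np.hstack([crop(b,280,215),crop(b,186,112),crop(b,192,205)])
o=np.clip(np.vstack([r1,r2])*1.5,0,255).astype(np.uint8)
cv2.imwrite("pics/c1.png",o)
```

```text
(no output)
```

View pics/c1.png

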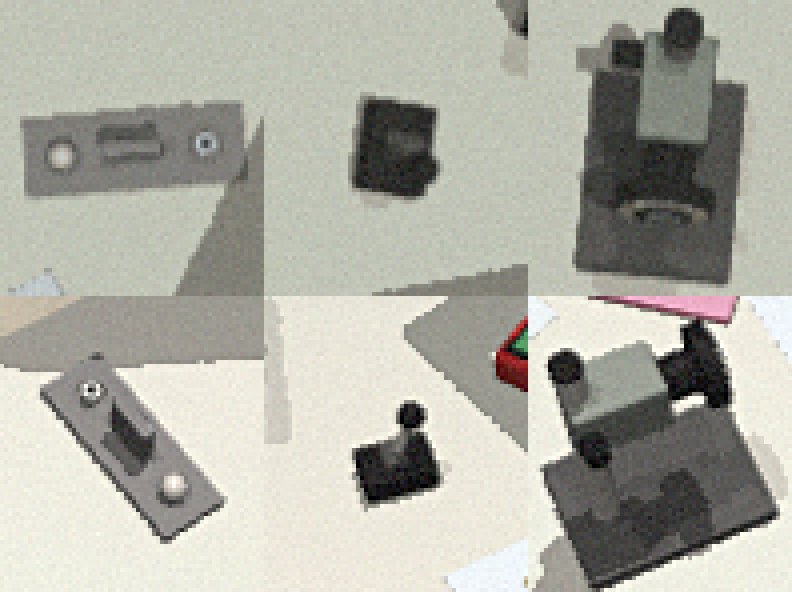

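Ball in the left (+y) pocket, top pixel (214.3,217.8). Spacer in the right pocket at (250.5,214.8). Knob at top (408.3,194.8) and scene (189.8,104.8).

Run:
```python
from h import *
np.set_printoptions(precision=1,suppress=True)
T,S=cam("top"),cam("scene")
print("ball",tri(T,[214.25,217.75],S,[247+173/4,178+190/4]),plane(T,[[214.25,217.75]],15.5))
print("spacer",tri(T,[250.5,214.75],S,[247+91/4,178+94/4]),plane(T,[[250.5,214.75]],16.5))
print("knob",tri(T,[408.3,194.8],S,[189.75,104.75]))
bt=np.array([[98,93],[173,104],[164,197],[88,186]])/4+[368,153]
P=plane(T,bt,20);print("box",P,P.mean(0))
ft=np.array([[67,70],[217,85],[200,282],[48,268]])/4+[244,93]
P=plane(T,ft,14);print("foot",P,P.mean(0),np.linalg.norm(np.roll(P,1,0)-P,axis=1))
tt=np.array([[22,120],[242,102],[246,178],[27,197]])/4+[199,179]
P=plane(T,tt,8);print("tray",P,P.mean(0),np.linalg.norm(np.roll(P,1,0)-P,axis=1))
```

```text
ball (array([449.5, 208.8,  14.4]), np.float64(4.263103577115099)) [[451.1 207.4  15.5]]
spacer (array([457.5,  98.3,  12.1]), np.float64(4.8894508603579485)) [[459.3  96.7  16.5]]
knob (array([ 508.3, -366.8,   69.5]), np.float64(6.864252466433425))
box [[ 573.4 -342.4   20. ]
 [ 564.4 -400.8   20. ]
 [ 492.5 -390.2   20. ]
 [ 501.5 -331.4   20. ]] [ 532.9 -366.2   20. ]
foot [[786.6  62.1  14. ]
 [773.5 -55.6  14. ]
 [616.7 -39.1  14. ]
 [628.7  78.5  14. ]] [701.4  11.5  14. ] [158.8 118.4 157.7 118.1]
tray [[478.6 238.4   8. ]
 [490.9  69.    8. ]
 [432.6  66.5   8. ]
 [419.5 234.3   8. ]] [455.4 152.    8. ] [ 59.2 169.9  58.4 168.4]
```

```bash
cat >> h.py <<'E'
def go(pos,yaw):
    """shift (cm) and turn needed to bring the tool to pos, pointing down, its y axis at azimuth yaw"""
    s=monitor.read_state(); A=R.from_quat(s["tool_rot"])
    y=np.array([np.cos(yaw),np.sin(yaw),0]); z=np.array([0,0,-1.]); B=R.from_matrix(np.c_[np.cross(y,z),y,z])
    d=np.array(pos)-s["tcp_pos"]
    print("t",s["t"],"tcp",s["tcp_pos"].round(1),"F",s["contact_force"].round(1),"w",round(s["width"],3))
    print("turn",(A.inv()*B).as_rotvec().round(4),"shift before turn",(A.inv().apply(d)/10).round(2),"after turn",(B.inv().apply(d)/10).round(2))
E
python3 - <<'E'
from h import *
go([449,-356.5,140],-.146)
E
```

```text
t 0.15 tcp [ 191.6 -594.5  239. ] F [ 0.6 -0.6  0.3] w 1.001
turn [-9.000e-04 -6.000e-04 -1.113e+00] shift before turn [ 31.8  -14.75   9.92] after turn [27.3 22.   9.9]
```

servo_tool(
  series=[
    {"rz": -0.16},
    {"rz": -0.16},
    {"rz": -0.16},
    {"rz": -0.16},
    {"rz": -0.16},
    {"rz": -0.16},
    {"rz": -0.153},
  ],
  hand=255,
)

```text
$.series[0]: bad value
```

servo_tool(
  series=[
    {"dx": 3.0,"dy": 2.4,"dz": 1.1},
    {"dx": 3.0,"dy": 2.4,"dz": 1.1},
    {"dx": 3.0,"dy": 2.4,"dz": 1.1},
    {"dx": 3.0,"dy": 2.4,"dz": 1.1},
    {"dx": 3.0,"dy": 2.4,"dz": 1.1},
    {"dx": 3.0,"dy": 2.4,"dz": 1.1},
    {"dx": 3.0,"dy": 2.4,"dz": 1.1},
    {"dx": 3.0,"dy": 2.4,"dz": 1.1},
    {"dx": 3.0,"dy": 2.4,"dz": 1.1},
    {},
  ],
)

```text
$.series[0]: bad value
```

Run:
```python
from h import *
go([449,-356.5,83],-.146)
c=cam("wrist"); im=optics.snapshot("wrist"); cv2.imwrite("pics/w1.png",im)
print(proj(c,[[508,-367,70],[534,-369,25]]))
```

```text
t 0.15 tcp [ 191.6 -594.5  239. ] F [ 0.6 -0.6  0.3] w 1.001
turn [-9.000e-04 -6.000e-04 -1.113e+00] shift before turn [ 31.8  -14.74  15.62] after turn [27.3 22.  15.6]
[[  79.91016538 -343.67274121]
 [ 118.07581622 -308.9610635 ]]
```

View pics/w1.png

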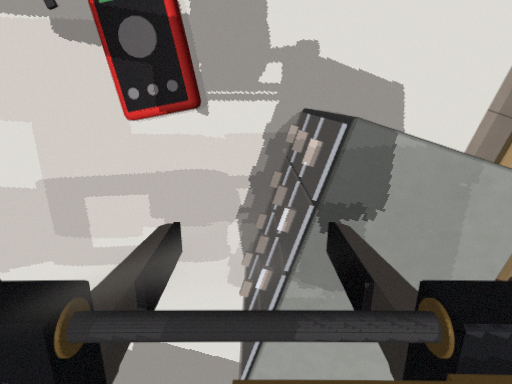

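Both moves were refused, so each row probably needs all six keys. The wrist view shows only the cabinet and the multimeter. I retry with full rows, rising a little first.

servo_tool(
  series=[
    {"dx": 0,"dy": 0,"dz": -2,"rx": 0,"ry": 0,"rz": 0},
    {"dx": 0,"dy": 0,"dz": -2,"rx": 0,"ry": 0,"rz": 0},
    {"dx": 0,"dy": 0,"dz": 0,"rx": 0,"ry": 0,"rz": -0.16},
    {"dx": 0,"dy": 0,"dz": 0,"rx": 0,"ry": 0,"rz": -0.16},
    {"dx": 0,"dy": 0,"dz": 0,"rx": 0,"ry": 0,"rz": -0.16},
    {"dx": 0,"dy": 0,"dz": 0,"rx": 0,"ry": 0,"rz": -0.16},
    {"dx": 0,"dy": 0,"dz": 0,"rx": 0,"ry": 0,"rz": -0.16},
    {"dx": 0,"dy": 0,"dz": 0,"rx": 0,"ry": 0,"rz": -0.16},
    {"dx": 0,"dy": 0,"dz": 0,"rx": 0,"ry": 0,"rz": -0.153},
  ],
  hand=255,
)

```text
t: 1.32
tcp_pos: [191.7, -594.7, 279.4]
tool_rot: [0.755, 0.656, 0.0, -0.0]
contact_force: [0.3, 0.4, 0.3]
width: 0.04
```

servo_tool(
  series=[
    {"dx": 3,"dy": 2.4,"dz": 0,"rx": 0,"ry": 0,"rz": 0},
    {"dx": 3,"dy": 2.4,"dz": 0,"rx": 0,"ry": 0,"rz": 0},
    {"dx": 3,"dy": 2.4,"dz": 0,"rx": 0,"ry": 0,"rz": 0},
    {"dx": 3,"dy": 2.4,"dz": 2,"rx": 0,"ry": 0,"rz": 0},
    {"dx": 3,"dy": 2.4,"dz": 2,"rx": 0,"ry": 0,"rz": 0},
    {"dx": 3,"dy": 2.4,"dz": 2,"rx": 0,"ry": 0,"rz": 0},
    {"dx": 3,"dy": 2.4,"dz": 2,"rx": 0,"ry": 0,"rz": 0},
    {"dx": 3,"dy": 2.4,"dz": 2,"rx": 0,"ry": 0,"rz": 0},
    {"dx": 3,"dy": 2.4,"dz": 2,"rx": 0,"ry": 0,"rz": 0},
    {"dx": 0,"dy": 0,"dz": 0,"rx": 0,"ry": 0,"rz": 0},
  ],
)

```text
t: 2.58
tcp_pos: [445.3, -357.0, 158.0]
tool_rot: [0.756, 0.655, -0.0, -0.001]
contact_force: [0.4, -0.4, -0.4]
width: 0.011
```

Run:
```python
from h import *
go([449,-356.5,83],-.146)
c=cam("wrist"); im=optics.snapshot("wrist"); cv2.imwrite("pics/w2.png",im)
print(proj(c,[[508,-367,70],[534,-369,25]]))
```

```text
t 2.575 tcp [ 445.3 -357.   158. ] F [ 0.4 -0.4 -0.4] w 0.011
turn [-0.0024 -0.0018  0.0028] shift before turn [0.09 0.38 7.49] after turn [0.1  0.36 7.5 ]
[[329.83379083 203.42601936]
 [345.47781889 186.33162069]]
```

View pics/w2.png

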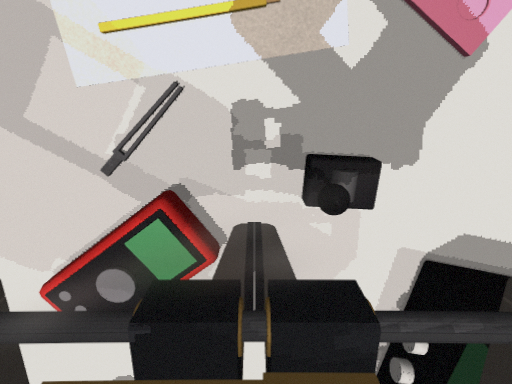

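Knob seen at (332,201), predicted (330,203), so my estimate is good. I descend and push.

servo_tool(
  series=[
    {"dx": 0.1,"dy": 0,"dz": 2.5,"rx": 0,"ry": 0,"rz": 0},
    {"dx": 0,"dy": 0,"dz": 2.5,"rx": 0,"ry": 0,"rz": 0},
    {"dx": 0,"dy": 0,"dz": 2.5,"rx": 0,"ry": 0,"rz": 0},
    {"dx": 0,"dy": 1,"dz": 0,"rx": 0,"ry": 0,"rz": 0},
    {"dx": 0,"dy": 1,"dz": 0,"rx": 0,"ry": 0,"rz": 0},
    {"dx": 0,"dy": 1,"dz": 0,"rx": 0,"ry": 0,"rz": 0},
    {"dx": 0,"dy": 1,"dz": 0,"rx": 0,"ry": 0,"rz": 0},
    {"dx": 0,"dy": 1,"dz": 0,"rx": 0,"ry": 0,"rz": 0},
  ],
)

```text
t: 3.62
tcp_pos: [494.8, -365.5, 85.0]
tool_rot: [0.757, 0.654, -0.0, -0.0]
contact_force: [-1.9, -0.3, 1.3]
width: 0.004
```

servo_tool(
  series=[
    {"dx": 0,"dy": 0.8,"dz": 0,"rx": 0,"ry": 0,"rz": 0},
    {"dx": 0,"dy": 0.8,"dz": 0,"rx": 0,"ry": 0,"rz": 0},
    {"dx": 0,"dy": 0.8,"dz": 0,"rx": 0,"ry": 0,"rz": 0},
    {"dx": 0,"dy": 0.6,"dz": 0,"rx": 0,"ry": 0,"rz": 0},
  ],
)

```text
t: 4.12
tcp_pos: [524.4, -369.8, 84.3]
tool_rot: [0.757, 0.654, -0.0, -0.0]
contact_force: [-2.1, -0.2, -0.7]
width: 0.003
```

Run:
```python
from h import *
go([534-4.6*.989,-369+.7,83],-.146)
im=np.hstack([optics.snapshot("scene")[75:150,150:225],optics.snapshot("top")[150:225,365:440]])
cv2.imwrite("pics/c2.png",cv2.resize(im,(800,400),interpolation=cv2.INTER_NEAREST))
```

```text
t 4.125 tcp [ 524.4 -369.8   84.3] F [-2.1 -0.2 -0.7] w 0.003
turn [-0.0003 -0.0001  0.0001] shift before turn [0.22 0.48 0.13] after turn [0.22 0.48 0.13]
```

View pics/c2.png

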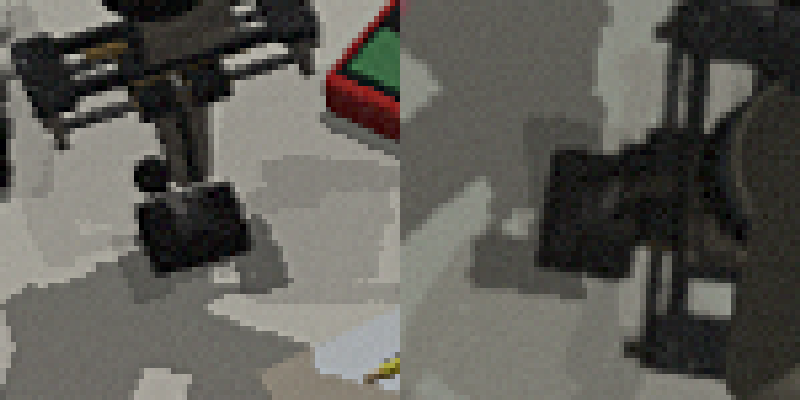

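The fingers are on the knob at (152,175) with about 2 N, and the knob is already past the box. I push on gently to the end stop.

servo_tool(
  series=[
    {"dx": 0,"dy": 0.2,"dz": 0,"rx": 0,"ry": 0,"rz": 0},
    {"dx": 0,"dy": 0.2,"dz": 0,"rx": 0,"ry": 0,"rz": 0},
    {"dx": 0,"dy": 0.1,"dz": 0,"rx": 0,"ry": 0,"rz": 0},
  ],
)

```text
t: 4.6
tcp_pos: [528.8, -370.4, 84.5]
tool_rot: [0.757, 0.654, -0.0, -0.0]
contact_force: [-1.1, 0.3, -0.3]
width: 0.003
```

servo_tool(
  series=[
    {"dx": 0,"dy": 0.2,"dz": 0,"rx": 0,"ry": 0,"rz": 0},
    {"dx": 0,"dy": 0.1,"dz": 0,"rx": 0,"ry": 0,"rz": 0},
    {"dx": 0,"dy": 0,"dz": 0,"rx": 0,"ry": 0,"rz": 0},
  ],
)

```text
t: 4.97
tcp_pos: [530.7, -370.7, 84.4]
tool_rot: [0.757, 0.654, -0.001, -0.001]
contact_force: [-6.9, 0.3, 1.8]
width: 0.008
```

Force rose to 7 N, so the lever is at its end stop, close to the predicted position. I back off and go over the tray.

servo_tool(
  series=[
    {"dx": 0,"dy": -2,"dz": 0,"rx": 0,"ry": 0,"rz": 0},
    {"dx": 0,"dy": -2,"dz": -2,"rx": 0,"ry": 0,"rz": 0},
    {"dx": 0,"dy": 0,"dz": -4,"rx": 0,"ry": 0,"rz": 0},
    {"dx": 0,"dy": 0,"dz": -4,"rx": 0,"ry": 0,"rz": 0},
    {"dx": 0,"dy": 0,"dz": -2,"rx": 0,"ry": 0,"rz": -0.11},
    {"dx": 0,"dy": 0,"dz": 0,"rx": 0,"ry": 0,"rz": -0.11},
  ],
)

```text
t: 5.72
tcp_pos: [493.9, -366.1, 207.3]
tool_rot: [0.679, 0.734, 0.0, 0.003]
contact_force: [-0.1, 1.4, -1.0]
width: 0.009
```

Run:
```python
from h import *
go([455,152,185],.074)
c=cam("scene");im=optics.snapshot("scene")[75:150,150:225]
cv2.imwrite("pics/c3.png",cv2.resize(im,(450,450),interpolation=cv2.INTER_NEAREST))
```

```text
t 5.725 tcp [ 493.9 -366.1  207.3] F [-0.1  1.4 -1. ] w 0.009
turn [0.0041 0.0032 0.0035] shift before turn [51.96  0.13  2.06] after turn [ 5.195e+01 -5.000e-02  2.230e+00]
```

View pics/c3.png

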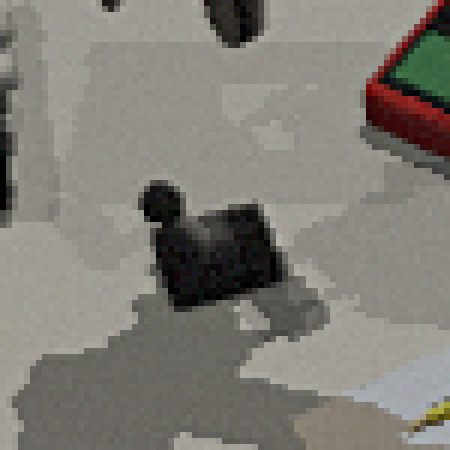

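The lever now leans to the far side, knob at scene pixel (176.7,108.7). I move over the tray with the gripper opening.

servo_tool(
  series=[
    {"dx": 3,"dy": 0,"dz": 0,"rx": 0,"ry": 0,"rz": 0},
    {"dx": 5,"dy": 0,"dz": 0,"rx": 0,"ry": 0,"rz": 0},
    {"dx": 6,"dy": 0,"dz": 0,"rx": 0,"ry": 0,"rz": 0},
    {"dx": 6,"dy": 0,"dz": 0,"rx": 0,"ry": 0,"rz": 0},
    {"dx": 6,"dy": 0,"dz": 0,"rx": 0,"ry": 0,"rz": 0},
    {"dx": 6,"dy": 0,"dz": 0,"rx": 0,"ry": 0,"rz": 0},
    {"dx": 6,"dy": 0,"dz": 0,"rx": 0,"ry": 0,"rz": 0},
    {"dx": 6,"dy": 0,"dz": 0,"rx": 0,"ry": 0,"rz": 0},
    {"dx": 5,"dy": 0,"dz": 1,"rx": 0,"ry": 0,"rz": 0},
    {"dx": 3,"dy": 0,"dz": 1,"rx": 0,"ry": 0,"rz": 0},
  ],
  hand=80,
)

```text
t: 7.02
tcp_pos: [454.0, 155.9, 184.7]
tool_rot: [0.681, 0.733, 0.001, 0.0]
contact_force: [0.9, -0.0, -0.1]
width: 0.684
```

servo_tool(
  series=[
    {"dx": 0,"dy": 0,"dz": 0,"rx": 0,"ry": 0,"rz": 0},
    {"dx": 0,"dy": 0,"dz": 0,"rx": 0,"ry": 0,"rz": 0},
  ],
)

```text
t: 7.28
tcp_pos: [454.0, 153.1, 184.7]
tool_rot: [0.681, 0.733, -0.0, 0.0]
contact_force: [0.2, -0.0, -0.9]
width: 0.686
```

Run:
```python
from h import *
print("knob exp",proj(cam("scene"),[560,-373,70]))
go([455,152,42],.074)
c=cam("wrist"); im=optics.snapshot("wrist"); cv2.imwrite("pics/w3.png",im)
print("pred ball,spacer,fin top",proj(c,[[451.1,207.4,15.5],[459.3,96.7,16.5],[455.2,152,52]]))
```

```text
knob exp [[175.07817706 108.86758094]]
t 7.275 tcp [454.  153.1 184.7] F [ 0.2 -0.  -0.9] w 0.686
turn [ 0.0002  0.0002 -0.0004] shift before turn [-0.11  0.08 14.27] after turn [-0.11  0.09 14.27]
pred ball,spacer,fin top [[254.72309899 126.85103035]
 [254.7005681  225.18186685]
 [254.80303129 187.89608335]]
```

View pics/w3.png

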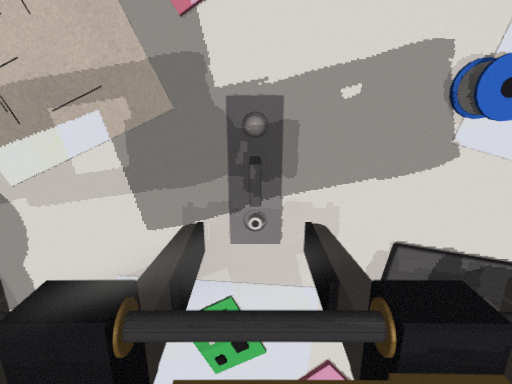

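Ball at (255,124), spacer at (255,223), fin at (255,182), all within 3 px of prediction. Jaws are aligned, so I descend and grip.

servo_tool(
  series=[
    {"dx": -0.1,"dy": 0.1,"dz": 3,"rx": 0,"ry": 0,"rz": 0},
    {"dx": 0,"dy": 0,"dz": 3,"rx": 0,"ry": 0,"rz": 0},
    {"dx": 0,"dy": 0,"dz": 3,"rx": 0,"ry": 0,"rz": 0},
    {"dx": 0,"dy": 0,"dz": 2,"rx": 0,"ry": 0,"rz": 0},
    {"dx": 0,"dy": 0,"dz": 1.5,"rx": 0,"ry": 0,"rz": 0},
    {"dx": 0,"dy": 0,"dz": 1,"rx": 0,"ry": 0,"rz": 0},
    {"dx": 0,"dy": 0,"dz": 0.7,"rx": 0,"ry": 0,"rz": 0},
    {"dx": 0,"dy": 0,"dz": 0,"rx": 0,"ry": 0,"rz": 0},
    {"dx": 0,"dy": 0,"dz": 0,"rx": 0,"ry": 0,"rz": 0},
  ],
  hand=150,
)

```text
t: 8.45
tcp_pos: [455.3, 152.6, 43.0]
tool_rot: [0.68, 0.733, 0.0, 0.0]
contact_force: [-0.3, 0.6, -0.1]
width: 0.415
```

servo_tool(
  series=[
    {"dx": 0,"dy": 0,"dz": 0,"rx": 0,"ry": 0,"rz": 0},
    {"dx": 0,"dy": 0,"dz": 0,"rx": 0,"ry": 0,"rz": 0},
  ],
  hand=200,
)

```text
t: 8.7
tcp_pos: [455.1, 152.6, 42.9]
tool_rot: [0.68, 0.733, 0.0, 0.0]
contact_force: [-0.2, 0.4, -0.5]
width: 0.226
```

servo_tool(
  series=[
    {"dx": 0,"dy": 0,"dz": 0,"rx": 0,"ry": 0,"rz": 0},
    {"dx": 0,"dy": 0,"dz": 0,"rx": 0,"ry": 0,"rz": 0},
    {"dx": 0,"dy": 0,"dz": 0,"rx": 0,"ry": 0,"rz": 0},
    {"dx": 0,"dy": 0,"dz": 0,"rx": 0,"ry": 0,"rz": 0},
  ],
  hand=255,
)

```text
t: 9.2
tcp_pos: [455.1, 152.5, 42.7]
tool_rot: [0.68, 0.733, 0.0, 0.0]
contact_force: [-0.9, -1.1, 3.5]
width: 0.13
```

Opening is 0.13 x 92 = 12 mm, the fin thickness, so the fin is gripped. I lift gently.

servo_tool(
  series=[
    {"dx": 0,"dy": 0,"dz": -0.2,"rx": 0,"ry": 0,"rz": 0},
    {"dx": 0,"dy": 0,"dz": -0.5,"rx": 0,"ry": 0,"rz": 0},
    {"dx": 0,"dy": 0,"dz": -0.8,"rx": 0,"ry": 0,"rz": 0},
    {"dx": 0,"dy": 0,"dz": -1,"rx": 0,"ry": 0,"rz": 0},
    {"dx": 0,"dy": 0,"dz": -1.2,"rx": 0,"ry": 0,"rz": 0},
    {"dx": 0,"dy": 0,"dz": -1.4,"rx": 0,"ry": 0,"rz": 0},
    {"dx": 0,"dy": 0,"dz": -1.4,"rx": 0,"ry": 0,"rz": 0},
    {"dx": 0,"dy": 0,"dz": -1.4,"rx": 0,"ry": 0,"rz": 0},
    {"dx": 0,"dy": 0,"dz": -1.4,"rx": 0,"ry": 0,"rz": 0},
    {"dx": 0,"dy": 0,"dz": -1.4,"rx": 0,"ry": 0,"rz": 0},
  ],
)

```text
t: 10.45
tcp_pos: [455.0, 152.5, 150.6]
tool_rot: [0.68, 0.733, 0.0, 0.0]
contact_force: [-0.6, -0.7, -1.8]
width: 0.128
```

servo_tool(
  series=[
    {"dx": 0,"dy": 0,"dz": -1.2,"rx": 0,"ry": 0,"rz": 0},
    {"dx": 0,"dy": 0,"dz": -0.8,"rx": 0,"ry": 0,"rz": 0},
    {"dx": 0,"dy": 0,"dz": -0.4,"rx": 0,"ry": 0,"rz": 0},
    {"dx": 0,"dy": 0,"dz": 0,"rx": 0,"ry": 0,"rz": 0},
    {"dx": 0,"dy": 0,"dz": 0,"rx": 0,"ry": 0,"rz": 0},
  ],
)

```text
t: 11.08
tcp_pos: [454.7, 152.4, 173.2]
tool_rot: [0.68, 0.733, -0.0, -0.0]
contact_force: [-0.0, -0.1, -2.1]
width: 0.129
```

Run:
```python
from h import *
a=-.104  # stand yaw; tool x along stand x => tool y azimuth a-pi/2
go([420,41,173],a-np.pi/2)
```

```text
t 11.075 tcp [454.7 152.4 173.2] F [-0.  -0.1 -2.1] w 0.129
turn [-4.0000e-04  8.0000e-04  1.7488e+00] shift before turn [-10.85  -4.28   0.02] after turn [-2.29 11.44  0.02]
```

servo_tool(
  series=[
    {"dx": -0.4,"dy": -0.16,"dz": 0,"rx": 0,"ry": 0,"rz": 0.02},
    {"dx": -0.8,"dy": -0.3,"dz": 0,"rx": 0,"ry": 0,"rz": 0.04},
    {"dx": -1.2,"dy": -0.4,"dz": 0,"rx": 0,"ry": 0,"rz": 0.06},
    {"dx": -1.4,"dy": -0.4,"dz": 0,"rx": 0,"ry": 0,"rz": 0.08},
    {"dx": -1.5,"dy": -0.3,"dz": 0,"rx": 0,"ry": 0,"rz": 0.09},
    {"dx": -1.5,"dy": -0.1,"dz": 0,"rx": 0,"ry": 0,"rz": 0.1},
    {"dx": -1.4,"dy": 0.1,"dz": 0,"rx": 0,"ry": 0,"rz": 0.1},
    {"dx": -1.2,"dy": 0.2,"dz": 0,"rx": 0,"ry": 0,"rz": 0.1},
    {"dx": -0.8,"dy": 0.3,"dz": 0,"rx": 0,"ry": 0,"rz": 0.1},
    {"dx": -0.4,"dy": 0.2,"dz": 0,"rx": 0,"ry": 0,"rz": 0.1},
  ],
)

```text
t: 12.32
tcp_pos: [424.7, 46.3, 173.5]
tool_rot: [0.911, 0.412, -0.0, 0.0]
contact_force: [0.7, 0.0, -1.8]
width: 0.127
```

servo_tool(
  series=[
    {"dx": 0,"dy": 0,"dz": 0,"rx": 0,"ry": 0,"rz": 0.1},
    {"dx": 0,"dy": 0,"dz": 0,"rx": 0,"ry": 0,"rz": 0.1},
    {"dx": 0,"dy": 0,"dz": 0,"rx": 0,"ry": 0,"rz": 0.1},
    {"dx": 0,"dy": 0,"dz": 0,"rx": 0,"ry": 0,"rz": 0.1},
    {"dx": 0,"dy": 0,"dz": 0,"rx": 0,"ry": 0,"rz": 0.1},
    {"dx": 0,"dy": 0,"dz": 0,"rx": 0,"ry": 0,"rz": 0.1},
    {"dx": 0,"dy": 0,"dz": 0,"rx": 0,"ry": 0,"rz": 0.1},
    {"dx": 0,"dy": 0,"dz": 0,"rx": 0,"ry": 0,"rz": 0.1},
    {"dx": 0,"dy": 0,"dz": 0,"rx": 0,"ry": 0,"rz": 0.08},
    {"dx": 0,"dy": 0,"dz": 0,"rx": 0,"ry": 0,"rz": 0.05},
  ],
)

```text
t: 13.58
tcp_pos: [424.7, 46.7, 173.5]
tool_rot: [0.999, -0.04, -0.0, 0.0]
contact_force: [-0.6, 0.2, -2.3]
width: 0.129
```

servo_tool(
  series=[
    {"dx": 0,"dy": 0,"dz": 0,"rx": 0,"ry": 0,"rz": 0.03},
    {"dx": 0,"dy": 0,"dz": 0,"rx": 0,"ry": 0,"rz": 0},
    {"dx": 0,"dy": 0,"dz": 0,"rx": 0,"ry": 0,"rz": 0},
  ],
)

```text
t: 13.95
tcp_pos: [425.1, 47.1, 173.6]
tool_rot: [0.999, -0.052, -0.0, 0.0]
contact_force: [0.7, 0.1, -1.0]
width: 0.125
```

Run:
```python
from h import *
a=-.104
go([420,41,173],a-np.pi/2)
c=cam("wrist"); im=optics.snapshot("wrist"); cv2.imwrite("pics/w4.png",im)
np.save("w4.npy",c,allow_pickle=True)
```

```text
t 13.95 tcp [425.1  47.1 173.6] F [ 0.7  0.1 -1. ] w 0.125
turn [ 0.      0.0001 -0.0009] shift before turn [-0.44  0.66  0.06] after turn [-0.44  0.66  0.06]
```

View pics/w4.png

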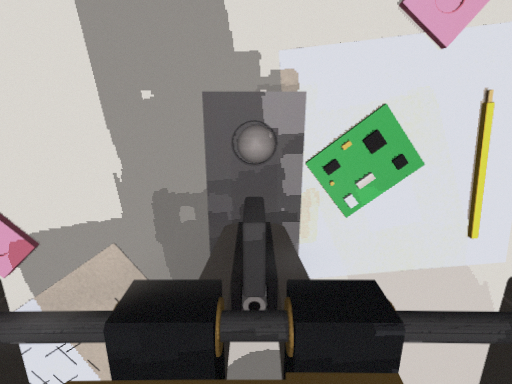

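The tray is level with the ball at (255,142), but the stand is out of view. I take the lens from the scene and top views, enlarged and unobstructed.

Run:
```python
from h import *
a=cv2.imread("pics/scene0.png")[160:245,150:235]; b=cv2.imread("pics/top0.png")[88:173,240:315]
f=lambda i:np.clip((cv2.resize(i,None,fx=5,fy=5,interpolation=cv2.INTER_CUBIC)/255.)**.5*255,0,255).astype(np.uint8)
cv2.imwrite("pics/c4.png",np.hstack([f(a),f(b)])); print(f(a).shape)
```

```text
(425, 425, 3)
```

View pics/c4.png

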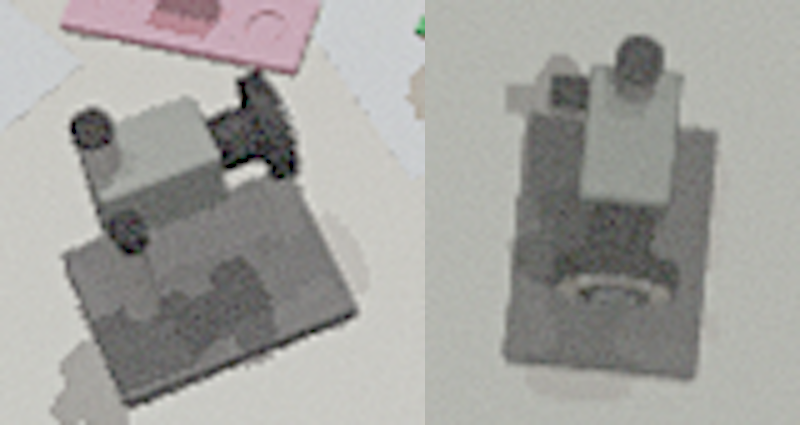

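Body top-face corners (crop pixels): front +y at scene (222,160) and top (157,197), front -y at (190,97) and (243,205), rear +y at (103,195) and (170,62). Ring ellipse centre is at about scene (270,125) and top (190.5,280).

Run:
```python
from h import *
np.set_printoptions(precision=1,suppress=True)
T,S=cam("top"),cam("scene")
a=-.104;u=np.array([np.cos(a),np.sin(a),0]);v=np.array([-u[1],u[0],0]);O=np.array([691.5,12.5,0])
st=lambda p:np.array([(p-O)@u,(p-O)@v,p[2]])
s=lambda x,y:[x/5+150,y/5+160]
t=lambda x,y:[x/5+240,y/5+88]
for n,p,q in[("front+y",(222,160),(157,197)),("front-y",(190,97),(243,205)),("rear+y",(103,195),(170,62)),("ring",(270,125),(190.5,280)),("knob top",(93,128),(215,57))]:
    P,e=tri(T,t(*q),S,s(*p));print(n,P,"err",e,"stand",st(P))
d=ray(S,[s(270,125)])[0];k=((O-S["eye"])@v)/(d@v);print("ring via y=0",st(S["eye"]+k*d))
for z in(120,140,160):
  print(z,"ring c",st(plane(T,[t(190.5,280)],z)[0]),"front edge mid",st(plane(T,[t(200,201)],z+26)[0]),"ring w",np.linalg.norm(np.diff(plane(T,[t(128,278),t(253,278)],z),axis=0)))
s=monitor.read_state(); print(s["tcp_pos"])
W=np.load("w4.npy",allow_pickle=True).item()
print("ball in w4",plane(W,[[255,142]],s["tcp_pos"][2]-27.2), "pred tcp+55x",s["tcp_pos"]+55*u)
```

```text
front+y [684.5  37.7 176.9] err 5.6691275261270855 stand [ -9.6  24.4 176.9]
front-y [680.   -9.1 179.2] err 3.2274962039253383 stand [ -9.2 -22.7 179.2]
rear+y [755.9  30.1 187.9] err 5.599436824689118 stand [ 62.2  24.2 187.9]
ring [644.   18.7 156.6] err 4.156730661770432 stand [-47.9   1.3 156.6]
knob top [746.1   8.5 222.5] err 5.886587950939596 stand [ 54.7   1.7 222.5]
ring via y=0 [-50.2   0.  152.4]
120 ring c [-37.5  -1.1 120. ] front edge mid [  1.5  -1.5 146. ] ring w 70.81157707004559
140 ring c [-42.2  -0.4 140. ] front edge mid [ -4.1  -0.8 166. ] ring w 69.48709911922437
160 ring c [-46.9   0.3 160. ] front edge mid [ -9.7  -0.1 186. ] ring w 68.16262116840319
[425.1  47.1 173.6]
ball in w4 [[483.8  39.9 146.4]] pred tcp+55x [479.8  41.4 173.6]
```

Estimates agree: lens about 155 mm high (body corners 151 to 162, ring 152 to 157), ring face at stand x of about -46, glass about -51. The focus is then near (581,24,155). I move the tray there.

Run:
```python
from h import *
go([524.4,29.9,182],-.104-np.pi/2)
```

```text
t 14.0 tcp [425.1  47.1 173.6] F [ 0.2 -0.3 -2.7] w 0.131
turn [ 0.     -0.     -0.0009] shift before turn [10.05  0.67 -0.84] after turn [10.05  0.68 -0.84]
```

servo_tool(
  series=[
    {"dx": 0.3,"dy": 0,"dz": -0.1,"rx": 0,"ry": 0,"rz": 0},
    {"dx": 0.7,"dy": 0,"dz": -0.2,"rx": 0,"ry": 0,"rz": 0},
    {"dx": 1.1,"dy": 0.1,"dz": -0.2,"rx": 0,"ry": 0,"rz": 0},
    {"dx": 1.4,"dy": 0.2,"dz": -0.2,"rx": 0,"ry": 0,"rz": 0},
    {"dx": 1.5,"dy": 0.2,"dz": -0.1,"rx": 0,"ry": 0,"rz": 0},
    {"dx": 1.5,"dy": 0.2,"dz": 0,"rx": 0,"ry": 0,"rz": 0},
    {"dx": 1.4,"dy": 0,"dz": 0,"rx": 0,"ry": 0,"rz": 0},
    {"dx": 1.1,"dy": 0,"dz": 0,"rx": 0,"ry": 0,"rz": 0},
    {"dx": 0.7,"dy": 0,"dz": 0,"rx": 0,"ry": 0,"rz": 0},
    {"dx": 0.3,"dy": 0,"dz": 0,"rx": 0,"ry": 0,"rz": 0},
  ],
)

```text
t: 15.25
tcp_pos: [524.1, 29.7, 181.5]
tool_rot: [0.999, -0.053, -0.0, 0.0]
contact_force: [-0.7, 0.9, -1.9]
width: 0.13
```

servo_tool(
  series=[
    {"dx": 0,"dy": 0,"dz": 0,"rx": 0,"ry": 0,"rz": 0},
    {"dx": 0,"dy": 0,"dz": 0,"rx": 0,"ry": 0,"rz": 0},
    {"dx": 0,"dy": 0,"dz": 0,"rx": 0,"ry": 0,"rz": 0},
  ],
)

```text
t: 15.62
tcp_pos: [523.6, 29.8, 181.7]
tool_rot: [0.999, -0.053, -0.0, -0.0]
contact_force: [0.8, -0.7, -2.2]
width: 0.129
```

Run:
```python
from h import *
go([524.4,29.9,182],-.104-np.pi/2)
c=cam("wrist"); w=optics.snapshot("wrist"); np.save("w5.npy",c,allow_pickle=True)
s=optics.snapshot("scene");t=optics.snapshot("top")
for n,i in(("w5",w),("s5",s),("t5",t)): cv2.imwrite(f"pics/{n}.png",i)
print("foc pred w",proj(c,[[581.1,24,155],[640.8,17.8,155]]),"scene",proj(cam("scene"),[581.1,24,155]),"top",proj(cam("top"),[581.1,24,155]))
f=lambda i,h:np.clip((cv2.resize(i,None,fx=h/i.shape[0],fy=h/i.shape[0],interpolation=cv2.INTER_CUBIC)/255.)**.6*255,0,255).astype(np.uint8)
W=f(w[:300],300); A=f(s[160:235,160:288],300); B=f(t[100:175,215:287],300)
print(W.shape,A.shape,B.shape)
cv2.imwrite("pics/c5.png",np.vstack([np.pad(W,((0,0),(0,288),(0,0))),np.hstack([A,B])]))
```

```text
t 15.625 tcp [523.6  29.8 181.7] F [ 0.8 -0.7 -2.2] w 0.129
turn [-0.      0.0001 -0.0011] shift before turn [ 0.08 -0.02 -0.03] after turn [ 0.08 -0.02 -0.03]
foc pred w [[252.6846186  144.48579702]
 [252.32512569  28.70231451]] scene [[222.53470182 177.36646175]] top [[276.02161376 167.4372074 ]]
(300, 512, 3) (300, 512, 3) (300, 288, 3)
```

View pics/c5.png

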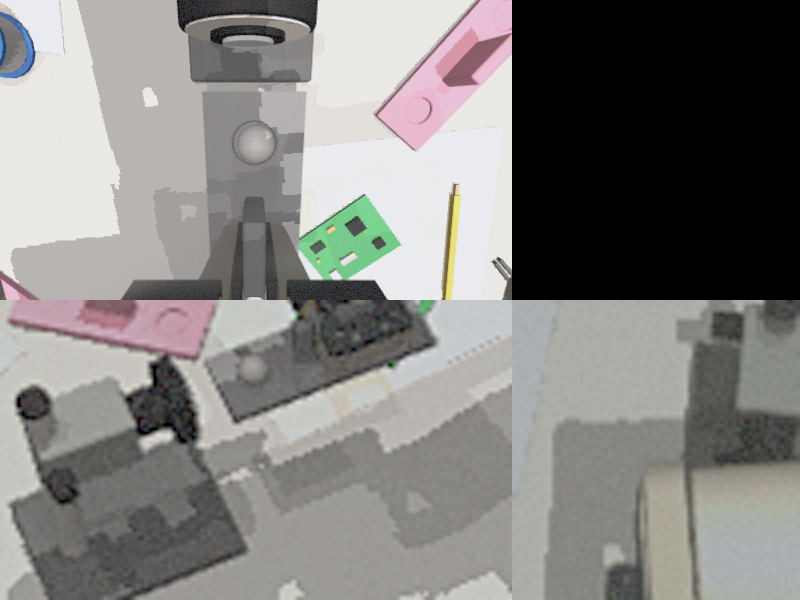

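The wrist view shows the ball at (255,142), ring spanning columns 178 to 317, and the glass near (248,40) against a predicted (252,29). One zoom will refine this.

Run:
```python
from h import *
w=cv2.imread("pics/w5.png");s=cv2.imread("pics/s5.png")
f=lambda i,k:np.clip((cv2.resize(i,None,fx=k,fy=k,interpolation=cv2.INTER_CUBIC)/255.)**.5*255,0,255).astype(np.uint8)
A=f(w[0:60,168:328],5);B=f(s[165:205,170:250],7)
A=np.pad(A,((0,0),(0,0),(0,0)));B=np.pad(B,((0,0),(0,800-B.shape[1]),(0,0)))
cv2.imwrite("pics/c6.png",np.vstack([A,B]));print(A.shape,B.shape)
```

```text
(300, 800, 3) (280, 800, 3)
```

View pics/c6.png

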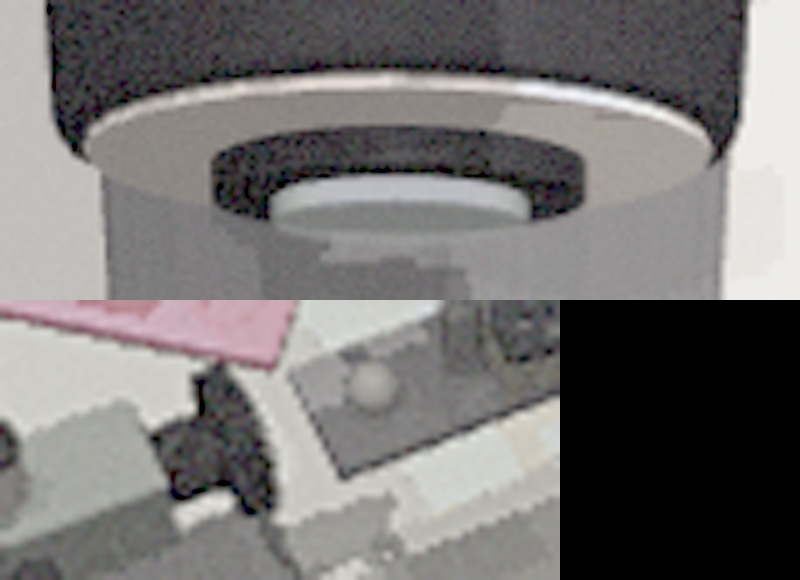

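Ring-face chord from (185,30) to (310,30), glass-face centre at about (248,43.6). The ball in the scene view is at (223.6,177.4), predicted (222.5,177.4).

Run:
```python
from h import *
np.set_printoptions(precision=1,suppress=True)
W=np.load("w5.npy",allow_pickle=True).item();S=cam("scene")
a=-.104;u=np.array([np.cos(a),np.sin(a),0]);v=np.array([-u[1],u[0],0]);O=np.array([691.5,12.5,0])
st=lambda p:np.array([(p-O)@u,(p-O)@v,p[2]])
print("eye",st(W["eye"]))
for z in(145,150,155,160):
  L,Rr=plane(W,[[185,29.5],[310.4,29.5]],z); print(z,"ring face c",st((L+Rr)/2),"chord",np.linalg.norm(L-Rr),"glass",st(plane(W,[[248,43.6]],z)[0]),"ring top",st(plane(W,[[248,14.4]],z+32)[0]),"outer top chord",np.linalg.norm(np.diff(plane(W,[[177.5,17],[317.2,17]],z+0),axis=0)))
for z in(150,155,160): print("ball w",z,st(plane(W,[[255,142.5]],z)[0]))
P,e=tri(W,[255,142.5],S,[223.6,177.4]);print("ball tri",st(P),e)
P,e=tri(W,[247.7,29.5],S,[204,185]);print("ring tri",st(P),e)
```

```text
eye [-85.5  -0.7 327.6]
145 ring face c [-49.4   2.6 145. ] chord 68.95435065770641 glass [-56.3   2.5 145. ] ring top [-49.7   1.8 177. ] outer top chord 75.90931156516801
150 ring face c [-50.4   2.5 150. ] chord 67.06670184274434 glass [-57.1   2.4 150. ] ring top [-50.9   1.8 182. ] outer top chord 73.83126832853635
155 ring face c [-51.4   2.4 155. ] chord 65.1790530277823 glass [-57.9   2.3 155. ] ring top [-52.1   1.7 187. ] outer top chord 71.75322509190467
160 ring face c [-52.4   2.3 160. ] chord 63.29140421282023 glass [-58.7   2.2 160. ] ring top [-53.3   1.6 192. ] outer top chord 69.675181855273
ball w 150 [-110.6   -1.4  150. ]
ball w 155 [-109.8   -1.4  155. ]
ball w 160 [-109.1   -1.4  160. ]
ball tri [-112.6   -1.2  151. ] 4.271131497683836
ring tri [-50.5   2.  154.8] 1.7058063478059173
```

The wrist view, comparing ball and lens directly, puts the glass about 53 mm ahead of the ball and the lens about 3.7 mm to +y. Scene says 57 mm. Heights agree to a few mm. I correct by -5.5 mm along the axis and 3 mm sideways.

servo_tool(
  series=[
    {"dx": -0.1,"dy": -0.1,"dz": 0,"rx": 0,"ry": 0,"rz": 0},
    {"dx": -0.2,"dy": -0.1,"dz": 0,"rx": 0,"ry": 0,"rz": 0},
    {"dx": -0.15,"dy": -0.1,"dz": 0,"rx": 0,"ry": 0,"rz": 0},
    {"dx": -0.1,"dy": 0,"dz": 0,"rx": 0,"ry": 0,"rz": 0},
    {"dx": 0,"dy": 0,"dz": 0,"rx": 0,"ry": 0,"rz": 0},
    {"dx": 0,"dy": 0,"dz": 0,"rx": 0,"ry": 0,"rz": 0},
    {"dx": 0,"dy": 0,"dz": 0,"rx": 0,"ry": 0,"rz": 0},
    {"dx": 0,"dy": 0,"dz": 0,"rx": 0,"ry": 0,"rz": 0},
    {"dx": 0,"dy": 0,"dz": 0,"rx": 0,"ry": 0,"rz": 0},
    {"dx": 0,"dy": 0,"dz": 0,"rx": 0,"ry": 0,"rz": 0},
  ],
)

```text
t: 17.02
tcp_pos: [518.7, 33.3, 181.6]
tool_rot: [0.999, -0.053, 0.0, -0.0]
contact_force: [0.7, 0.2, -1.1]
width: 0.127
```

Run:
```python
from h import *
np.set_printoptions(precision=1,suppress=True)
c=cam("wrist");w=optics.snapshot("wrist");cv2.imwrite("pics/w7.png",w)
a=-.104;u=np.array([np.cos(a),np.sin(a),0]);v=np.array([-u[1],u[0],0]);O=np.array([691.5,12.5,0])
st=lambda p:np.array([(p-O)@u,(p-O)@v,p[2]])
g=cv2.medianBlur(cv2.cvtColor(w,cv2.COLOR_BGR2GRAY),5)
H=cv2.HoughCircles(g[100:190,200:310],cv2.HOUGH_GRADIENT,1,20,param1=80,param2=12,minRadius=15,maxRadius=27);print("circles",None if H is None else H[0][:3]+[200,100,0])
if H is not None: print("ball",st(plane(c,[H[0][0][:2]+[200,100]],154.5)[0]))
g3=g[0:48,220:280]; print("col profile 248",g[0:60:2,248])
s=monitor.read_state();print(s["tcp_pos"],s["contact_force"],s["width"],s["t"],R.from_quat(s["tool_rot"]).as_matrix()[:,2])
```

```text
circles [[255.5 142.5  17.4]]
ball [-115.1    1.3  154.5]
col profile 248 [157 153  73  73  73  72  24  19  21  19  18  57 140 139  67  65  65  65
  83  83  80  80  80  79  80  80  67  50  48  48]
[518.7  33.3 181.6] [ 0.3 -0.2 -2.2] 0.12956932300947038 17.075 [-0.  0. -1.]
```

```bash
python3 -c "
from bench import env
print(env.close_job())"
```

```text
the job is handed in; nothing more can be done
None
```

I did the whole job and handed it in at 17 s of the 69 s allowed. No verdict was reported.

- **Lamp:** I pushed the lever until the force rose to about 7 N, which is its end stop. A picture afterwards showed the knob on the far side, within 2 px of where it should be when fully on.
- **Tray:** I gripped it by the fin (12 mm opening, about 2 N of load), lifted it gently and turned it so the ball end faces the camera. It is still in the air in the gripper, with the tool pointing straight down. I did not measure the tray's tilt separately. The ball was in its pocket in every view. The spacer was last seen in its pocket before the grasp and is hidden by the gripper since.
- **Ball position, last check:** the wrist camera puts the ball about 58 mm in front of the glass and about 1 mm off to the side.
- **Ball height:** by the arm's own position the ball is about 154.5 mm up. My lens height estimates run from about 148 to 162 mm, most of them 151 to 157 mm.

**Disagreements:** my measurements differed by a few millimetres.
- **Lens glass:** the top view placed it about 6 mm further back than the wrist view.
- **Ball-to-glass distance:** before the last move of 5.5 mm back, the wrist view gave about 53 mm and the scene view about 57 mm. That puts the final distance between 58 and 62 mm.
- **Ball height:** scene and wrist views together gave about 3.5 mm less than the arm's own position.

All but the highest lens-height estimate (162 mm, less reliable) keep the ball within the allowed limits after these differences.

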